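Size a steel bar end on the step gauge

TASK

Three steel bar ends stand on the storeroom bench. Take the one of middle thickness and size it on the three-hole gauge plate: push it down through the widest hole first, draw it out, then push it down through the next narrower hole. That is the narrowest hole it passes, so leave it there, standing upright on the bench in that hole, and let go.

Things in the scene. Friction and masses are not known exactly. Their poses are not given: they have to be found in the camera images.
- bar_center (a point): Centre, half-way up, of the plain round steel bar to be sized: 26 mm diameter, 110 mm long, 0.3 to 0.6 kg, standing upright and loose on the bench; z along it. Two other upright bars, 16 and 50 mm in diameter and equally long, stand 90 mm or more away (centres); the three trade places. Grip it 10 to 20 mm above its centre. Loose things nearby are at most 110 mm tall.
- hole_wide (a point): Centre of the widest (64 mm) hole, in the top face of the gauge: a steel plate 198 x 96 x 8 mm, fixed on 26 mm rails along its long edges, top face 34 mm above the bench, any yaw. Through holes of 64, 42, 20 mm in a row, open to the bench below. x: along the row, widest to narrowest; z up. The bar is through when its foot is under 20 mm above the bench.
- hole_mid (a point): Centre of the middle (42 mm) hole in the gauge's top face, 34 mm above the bench; 71 mm from the widest hole along x. The third hole (20 mm, too small for the bar) is 49 mm further along x.

How it is judged:
By the outcome, as a careful person would: the job done as asked, in the order asked, and still so for the second after the job is handed in, with the robot touching nothing.
It also fails if it takes over 40 s, if anything falls off the work surface, if the arm or the gripper's body presses on something with over 40 N, if the wrist force passes 120 N, or if a joint passes its speed limit or range.

ROBOT

A 6-joint arm with a two-finger parallel gripper is mounted at the origin on the work surface. World frame = base frame: x ahead of the robot, y to its left, z up, the work surface at z = 0. Lengths are in m, angles in rad, forces in N, time in s.
With the tool pointing down it reaches from about 0.35 to 0.975 m from the base axis. Payload 4.9 kg.
Tool frame: the origin (TCP) lies midway between the tips of the shut fingers; the grasp point (between the pads) lies 19 mm behind it; x points along the fingers, z is the direction in which the jaws open and shut, and the axes are right-handed (so a half turn about x gives the same grasp; the last joint's range is limited). The gripper opens to 85 mm and grips with 20 to 120 N. Pads are 22 mm wide; open, the fingers measure 114 mm over their backs; the gripper's body (76 mm by 85 mm) begins 54 mm behind the grasp point. The pads swing forward as they close: fully open they stand 13 mm farther back than shut.
Start: joints at [-1.335, 0.053, 1.613, -0, 1.476, -0.119], TCP at [0.217, -0.586, 0.231] pointing down, gripper open.
Joint ranges: [-3.01, 3.01], [-1.01, 2.22], [0.06, 2.58], [-1.02, 4.17], [0.09, 2.62], [-3.14, 3.14]. Speed limits (rad/s): [2.57, 2.57, 3.14, 3.14, 3.14, 3.14].

INTERFACE

Orientations are given as a unit quaternion [w, x, y, z].
In Python, from plant import state, cams, workorder, nets gives the robot as it stands.
- The arm moves only by the tool play_rows, never from a script. Its argument "motion" is a list of rows, each a list of 3 entries, a list of its own where there are three numbers: the closure, from -1 (fully open) to 1 (shut), then the shift along the world's x, y, z in m, then the turn about the world's z in rad. A call has 1 to 5 rows; each row is the pose to reach, as a shift and turn from the pose commanded when the call began; what a row does not reach only later rows make up. A row lasts 1/10 s, in which the tool goes at most 50 mm and 8.59 degrees, less where a joint would pass 70% of its speed; a pose out of reach is approached as far as the arm can. A call with a gripper value outside its range is refused whole. The fingers move at their own pace and stop on an object; the grip force is fixed at half the most. Time passes only in rows, so rows that repeat a pose let the fingers close. It gives the time, the measured TCP pose, the force and the opening at its end, in the units of the state.
- state(): the state, without advancing time (a new reading comes with each control period).
- cams.grab_frame(name): name is "scene" or "top"; returns (picture, depth): 384x512x3 uint8, red, green, blue; 384x512 float32, m along the optical axis (not along the pixel's ray), 0 where there is no reading.
- cams.camera_info(name): a dict with "K" (3x3 intrinsics, pixels), "k1" (the pictures are not rectified: a ray, as slopes to the right and down, at radius r is drawn at 1 + k1 r^2 times it, then the intrinsics apply), "rvec" (rotation vector, rad) and "tvec" (3), from world to camera coordinates, as OpenCV has them. Camera axes: x right, y down, z forward; pixel columns grow to the right and rows downward; lengths in m; the calibration is good to about 2 mm. A picture is of the moment at which its call begins. camera_info takes no time and is no camera call.
- workorder.job_done(): hands the job in, once; it reports no verdict.
Trained networks look in the newest picture that a camera, given by its name, has taken for a name from the list of things; names that differ only in an ending like _2 or _b are one class to them, and where a whole thing is asked for, a point or a joint stands for the part that bears it (a point fixed in the world has none). Each returns a list of dicts, best first, with "score" (0 to 1); they miss things now and then, are a little off and sometimes report something else, mostly with a low value. They report only what shows in the picture. A call takes as long as a camera call.
- nets.recognise(camera, target): "at" ([x, y, z] in m, in world coordinates, good to about 4 mm: the middle of the surface that is visible of it).
- nets.landmark_of(camera, target): "at" ([x, y, z] in m, in world coordinates, good to about 4 mm: a listed point, or the origin of a listed thing).
The state is a dict: "time": time; "joint_pos": joint angles; "joint_vel": joint speeds; "joint_efforts": joint torques, N m; "tool_pos": TCP position; "tool_rot": TCP orientation; "contact_force": force on the tool from outside, world axes, zero at the start; "ft_torque": the same for the moment, N m; "gripper_width": opening from 0.0 (shut) to 1.0 (fully open).
Only numpy, scipy, OpenCV 4.12 (cv2) and the standard library are available. Lean on these libraries where they do the work, as an engineer would, in place of code of your own. Each camera call takes 0.05 s, during which the arm holds its last target.

## Working session

There is one attempt and no reset: what is moved stays moved. The work goes in short steps, Python scripts to look and compute and a tool call to move; the robot and the scene stay as the last step left them, time stands still between calls to the robot, and variables do not carry over. Pictures are saved under pics/ and viewed, and the job is handed in when it is done.

Besides the shell and the picture viewer there is one more tool, called after "Call:" by a JSON object that holds its "name" and its "arguments", one argument or row to a line. play_rows: Moves the arm, as the interface text tells. Its arguments: {"type":"object","properties":{"motion":{"type":"array","items":{"type":"array"}}},"required":["motion"]}

```bash
ls; mkdir -p pics; python3 - <<'E'
from plant import state,cams,nets
import cv2
s=state();print({k:s[k] for k in('time','tool_pos','tool_rot','gripper_width')})
for c in('scene','top'):
    p,d=cams.grab_frame(c);cv2.imwrite(f'pics/{c}0.png',p[:,:,::-1])
    for t in('bar_center','hole_wide','hole_mid'):
        print(c,t,nets.landmark_of(c,t)[:4])
    print(cams.camera_info(c))
E
```

```text
pics
{'time': 0.0, 'tool_pos': array([ 0.21697166, -0.58545796,  0.23006089]), 'tool_rot': array([ 0.57983635,  0.40440132,  0.58093457, -0.4034407 ]), 'gripper_width': 0.9985878792009156}
scene bar_center [{'at': [0.5534, -0.3084, 0.0563], 'score': 0.59}, {'at': [0.5834, 0.1787, 0.0349], 'score': 0.36}]
scene hole_wide [{'at': [0.5846, 0.181, 0.0371], 'score': 0.6}]
scene hole_mid [{'at': [0.5334, 0.1258, 0.0367], 'score': 0.6}]
{'K': array([[372.47976539,   0.        , 259.28129512],
       [  0.        , 372.47976539, 190.84658939],
       [  0.        ,   0.        ,   1.        ]]), 'k1': 0.0215319333560741, 'rvec': array([ 2.30905628,  1.09112785, -0.37692947]), 'tvec': array([-0.27275606, -0.34796745,  1.00524353])}
top bar_center [{'at': [0.5541, -0.3093, 0.0538], 'score': 0.76}]
top hole_wide [{'at': [0.5806, 0.1809, 0.0334], 'score': 0.83}]
top hole_mid [{'at': [0.5346, 0.1254, 0.0355], 'score': 0.65}]
{'K': array([[363.14707657,   0.        , 254.0123932 ],
       [  0.        , 363.14707657, 194.16676861],
       [  0.        ,   0.        ,   1.        ]]), 'k1': -0.05784534566383016, 'rvec': array([ 2.05617056, -2.1443148 ,  0.24653856]), 'tvec': array([-0.04684717,  0.55975478,  0.60026662])}
```

View pics/scene0.png

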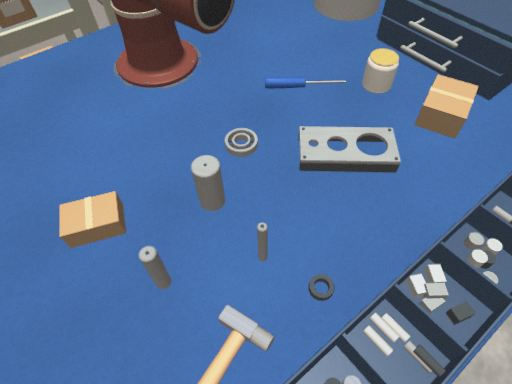

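View pics/top0.png

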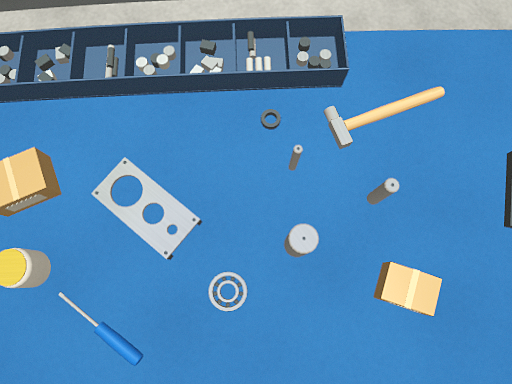

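The scene view shows the thick bar at about (207,182), the thin one at (262,242) and the middle one with its top at (149,253). In the top view the middle bar's top is at (392,185), and the plate's holes are at about (126,190), (153,213) and (172,230). Next I'll refine these by pixel.

```bash
cat > h.py <<'E'
import numpy as np,cv2
from plant import cams
def cal(c):
    i=cams.camera_info(c);R=cv2.Rodrigues(i['rvec'])[0];return i['K'],i['k1'],R,np.array(i['tvec'])
def ray(c,uv):
    K,k1,R,t=cal(c)
    uv=np.array(uv,float).reshape(-1,1,2)
    n=cv2.undistortPoints(uv,K,np.array([k1,0,0,0.]))[:,0]
    return -R.T@t, np.c_[n,np.ones(len(n))]@R
def onz(c,uv,z):
    o,d=ray(c,uv);return o+d*((z-o[2])/d[:,2])[:,None]
def cloud(c,dep):
    v,u=np.mgrid[:384,:512];K,k1,R,t=cal(c)
    n=cv2.undistortPoints(np.c_[u.ravel(),v.ravel()].astype(float).reshape(-1,1,2),K,np.array([k1,0,0,0.]))[:,0]
    P=(np.c_[n,np.ones(len(n))]*dep.reshape(-1,1)-t)@R
    P[dep.ravel()==0]=np.nan
    return P.reshape(384,512,3)
def proj(c,P):
    i=cams.camera_info(c);return cv2.projectPoints(np.array(P,float).reshape(-1,1,3),i['rvec'],i['tvec'],i['K'],np.array([i['k1'],0,0,0.]))[0][:,0]
E
python3 - <<'E'
from h import *
for c in('top','scene'):
    p,d=cams.grab_frame(c);P=cloud(c,d)
    print(c,'bench z',np.nanmedian(P[200:300,300:380,2]))
    # plate surface
    g=cv2.cvtColor(p,cv2.COLOR_RGB2GRAY); sat=p.max(2).astype(int)-p.min(2)
    reg=(abs(P[:,:,0]-.56)<.2)&(abs(P[:,:,1]-.15)<.2)
    m=((p[:,:,0]>110)&(sat<50)&reg).astype(np.uint8)
    cs,h=cv2.findContours(m,cv2.RETR_CCOMP,cv2.CHAIN_APPROX_NONE)
    for k,x in enumerate(cs):
        if h[0][k][3]>=0 and len(x)>12:
            q=onz(c,x[:,0],.034)[:,:2].astype(np.float32)
            cc,r=cv2.minEnclosingCircle(q); print('hole',q.mean(0),cc,r*2,len(x))
    # bar top
    for nm,xy in(('mid',(.554,-.309)),):
        mm=(np.hypot(P[:,:,0]-xy[0],P[:,:,1]-xy[1])<.04)&(P[:,:,2]>.103)
        v,u=np.nonzero(mm);print('topface',len(u),np.nanmedian(P[mm],0),onz(c,np.c_[u,v],.11).mean(0),'uv',u.mean(),v.mean())
        mm=(np.hypot(P[:,:,0]-xy[0],P[:,:,1]-xy[1])<.04)&(P[:,:,2]>.02);q=P[mm][:,:2];print(q.min(0),q.max(0))
    for y in P[(P[:,:,2]>.1)&(P[:,:,2]<.12)][::40]: pass
    e=p[:,:,::-1].copy()
    u,v=proj(c,[(.554,-.309,.11)])[0].astype(int);cr=e[v-40:v+60,u-50:u+50];cv2.imwrite(f'pics/bar_{c}.png',cv2.resize(cr,None,fx=5,fy=5,interpolation=cv2.INTER_NEAREST))
E
```

```text
top bench z 0.0005240078025131815
hole [ 0.38659298 -0.01527347] (0.3873041868209839, -0.015293107368052006) 0.03275920823216438 47
hole [0.5034581  0.08652265] (0.5031750202178955, 0.08619288355112076) 0.022123118862509727 30
hole [0.53564847 0.12316898] (0.5356009006500244, 0.12299703806638718) 0.044061075896024704 62
hole [0.582504   0.17654295] (0.5824846625328064, 0.17645779252052307) 0.0661589577794075 91
topface 174 [ 0.55279013 -0.30730889  0.10995035] [ 0.55287037 -0.30712978  0.11      ] uv 391.0977011494253 185.05747126436782
[ 0.54019237 -0.32060547] [ 0.56615128 -0.29577218]
scene bench z 0.00038507099837769096
hole [ 0.39940566 -0.0227128 ] (0.39946073293685913, -0.02267012558877468) 0.03071380965411663 33
hole [0.504504   0.08594021] (0.5048215985298157, 0.0858454555273056) 0.022021513432264328 24
hole [0.53702337 0.12231681] (0.5366437435150146, 0.12249719351530075) 0.04443589597940445 51
hole [0.5838756  0.17542452] (0.5831688046455383, 0.1758740097284317) 0.06686108559370041 78
topface 277 [ 0.5563608  -0.30862     0.10989246] [ 0.55610699 -0.30855292  0.11      ] uv 147.5667870036101 253.84115523465704
[ 0.54093799 -0.32234291] [ 0.56832242 -0.29517711]
```

```bash
python3 - <<'E'
from h import *
from plant import state
from scipy.spatial.transform import Rotation as Ro
s=state();q=s['tool_rot'];M=Ro.from_quat([q[1],q[2],q[3],q[0]]).as_matrix();print(M.round(3),s['tool_pos'],s['time'])
p,d=cams.grab_frame('top');P=cloud('top',d)
m=((P[:,:,2]>.012)&(P[:,:,0]<.8)).astype(np.uint8)
n,l,st,ce=cv2.connectedComponentsWithStats(m)
for i in range(1,n):
    if st[i,4]>40:
        q=P[l==i];print(ce[i].round(),q[:,:2].min(0).round(3),q[:,:2].max(0).round(3),np.percentile(q[:,2],95).round(3))
E
```

```text
[[-0.     0.938  0.347]
 [ 0.     0.347 -0.938]
 [-1.     0.    -0.   ]] [ 0.21711947 -0.58603428  0.23125673] 0.5
[376. 114.] [ 0.661 -0.484] [ 0.79  -0.224] 0.027
[270. 118.] [ 0.711 -0.13 ] [ 0.751 -0.09 ] 0.017
[295. 157.] [ 0.617 -0.157] [ 0.633 -0.141] 0.111
[ 25. 180.] [0.547 0.323] [0.673 0.434] 0.062
[510. 193.] [ 0.482 -0.612] [ 0.639 -0.573] 0.022
[148. 210.] [0.45  0.034] [0.65  0.246] 0.036
[384. 191.] [ 0.54  -0.321] [ 0.566 -0.296] 0.111
[301. 240.] [ 0.443 -0.172] [ 0.493 -0.123] 0.112
[ 22. 268.] [0.404 0.331] [0.476 0.388] 0.081
[408. 288.] [ 0.326 -0.404] [ 0.426 -0.288] 0.047
[227. 291.] [ 0.351 -0.05 ] [0.422 0.021] 0.02
[111. 337.] [0.261 0.144] [0.392 0.306] 0.027
```

View pics/bar_scene.png

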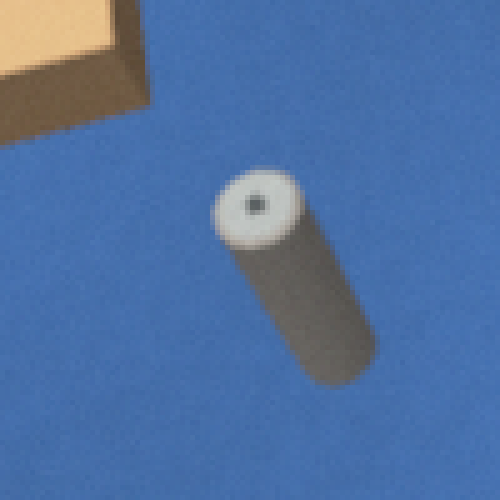

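Call:
{"name": "play_rows", "arguments": {
  "motion": [
    [-1,[0.03,0.025,0],0],
    [-1,[0.065,0.055,0],0],
    [-1,[0.1,0.085,0],0],
    [-1,[0.135,0.112,0],0],
    [-1,[0.17,0.14,0],0]
  ]
}}

```text
time: 1.05
tool_pos: [0.3883, -0.4449, 0.2316]
tool_rot: [0.581, 0.404, 0.58, -0.404]
contact_force: [-0.6, -0.2, 0.0]
gripper_width: 1.005
```

Call:
{"name": "play_rows", "arguments": {
  "motion": [
    [-1,[0.035,0.029,0],0],
    [-1,[0.075,0.062,0],0],
    [-1,[0.115,0.095,0],0],
    [-1,[0.15,0.124,0],0],
    [-1,[0.167,0.138,0],0]
  ]
}}

```text
time: 1.55
tool_pos: [0.5567, -0.305, 0.2314]
tool_rot: [0.581, 0.403, 0.581, -0.403]
contact_force: [-0.8, 0.2, 0.8]
gripper_width: 1.006
```

Call:
{"name": "play_rows", "arguments": {
  "motion": [
    [-1,[0,0,0],0],
    [-1,[0,0,0],0]
  ]
}}

```text
time: 1.75
tool_pos: [0.5541, -0.3079, 0.2312]
tool_rot: [0.58, 0.403, 0.581, -0.404]
contact_force: [-0.8, -0.6, -0.4]
gripper_width: 0.999
```

Call:
{"name": "play_rows", "arguments": {
  "motion": [
    [-1,[0,0,-0.035],0],
    [-1,[0,0,-0.07],0],
    [-1,[0,0,-0.105],0],
    [-1,[0,0,-0.135],0],
    [-1,[0,0,-0.16],0]
  ]
}}

```text
time: 2.25
tool_pos: [0.5521, -0.3091, 0.0692]
tool_rot: [0.579, 0.404, 0.581, -0.405]
contact_force: [-0.3, -0.1, -0.3]
gripper_width: 0.998
```

Call:
{"name": "play_rows", "arguments": {
  "motion": [
    [-1,[0,0,-0.015],0],
    [-1,[0,0,-0.021],0],
    [-1,[0,0,-0.021],0],
    [-1,[0,0,-0.021],0]
  ]
}}

```text
time: 2.65
tool_pos: [0.5549, -0.309, 0.052]
tool_rot: [0.581, 0.404, 0.579, -0.404]
contact_force: [0.3, -0.1, 1.4]
gripper_width: 1.004
```

```bash
python3 - <<'E'
from h import *
for c in('top','scene'):
    p,d=cams.grab_frame(c);e=p[:,:,::-1];u,v=proj(c,[(.554,-.308,.07)])[0].astype(int)
    u=min(u,430);cr=e[v-70:v+70,max(u-80,0):u+80];cv2.imwrite(f'pics/g1_{c}.png',cv2.resize(cr,None,fx=4,fy=4))
E
```

```text
(no output)
```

View pics/g1_scene.png

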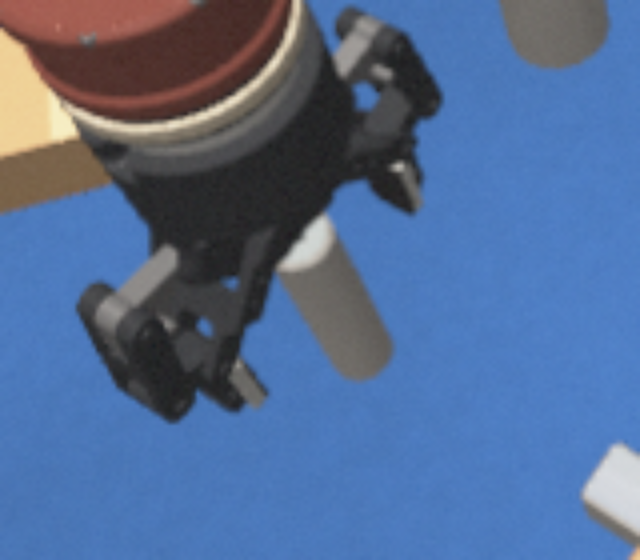

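The bar stands upright midway between the open jaws (bar near (340,300) in the crop, pads at (250,380) and (405,185)). Closing.

Call:
{"name": "play_rows", "arguments": {
  "motion": [
    [1,[0,0,0],0],
    [1,[0,0,0],0],
    [1,[0,0,0],0],
    [1,[0,0,0],0],
    [1,[0,0,0],0]
  ]
}}

```text
time: 3.25
tool_pos: [0.5542, -0.3079, 0.0506]
tool_rot: [0.58, 0.404, 0.58, -0.404]
contact_force: [0.1, 0.5, 1.1]
gripper_width: 0.287
```

Call:
{"name": "play_rows", "arguments": {
  "motion": [
    [1,[0,0,0],0],
    [1,[0,0,0],0],
    [1,[0,0,0],0],
    [1,[0,0,0],0],
    [1,[0,0,0],0]
  ]
}}

```text
time: 3.75
tool_pos: [0.5542, -0.308, 0.0506]
tool_rot: [0.58, 0.404, 0.58, -0.404]
contact_force: [-0.8, 2.2, 4.7]
gripper_width: 0.29
```

Call:
{"name": "play_rows", "arguments": {
  "motion": [
    [1,[0,0,0.01],0],
    [1,[0,0,0.035],0],
    [1,[0,0,0.065],0],
    [1,[0,0,0.095],0],
    [1,[0,0,0.125],0]
  ]
}}

```text
time: 4.25
tool_pos: [0.5533, -0.3079, 0.1753]
tool_rot: [0.58, 0.404, 0.581, -0.404]
contact_force: [-0.0, 0.1, -3.2]
gripper_width: 0.286
```

Call:
{"name": "play_rows", "arguments": {
  "motion": [
    [1,[0,0,0.01],0],
    [1,[0.001,0.015,0.012],0],
    [1,[0.003,0.045,0.012],0],
    [1,[0.005,0.08,0.012],0],
    [1,[0.007,0.12,0.012],0]
  ]
}}

```text
time: 4.75
tool_pos: [0.5596, -0.1861, 0.1842]
tool_rot: [0.579, 0.404, 0.582, -0.404]
contact_force: [0.7, 0.7, -3.5]
gripper_width: 0.29
```

```bash
python3 - <<'E'
from h import *
from plant import state
s=state();print(s['tool_pos'],s['contact_force'],s['gripper_width'])
t=s['tool_pos']
for c in('top','scene'):
    p,d=cams.grab_frame(c);e=p[:,:,::-1];u,v=proj(c,[t])[0].astype(int)
    cr=e[max(v-70,0):v+70,max(u-80,0):u+80];cv2.imwrite(f'pics/g2_{c}.png',cv2.resize(cr,None,fx=4,fy=4))
E
```

```text
[ 0.55961659 -0.18611269  0.1842417 ] [ 0.73073849  0.68839882 -3.52598159] 0.2899595755331401
```

View pics/g2_scene.png

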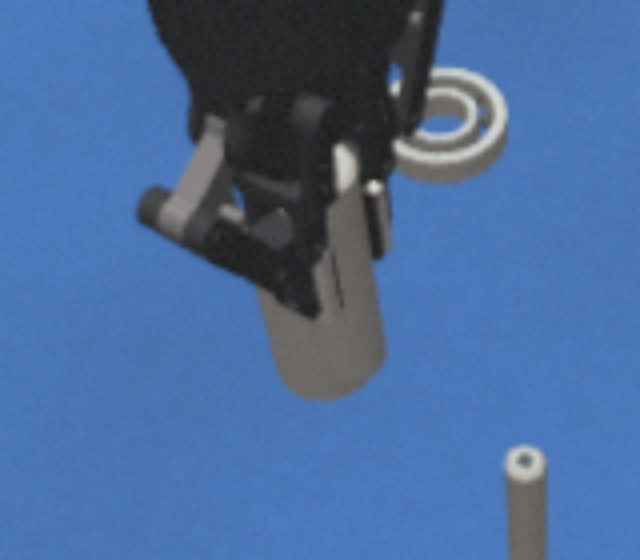

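View pics/g2_top.png

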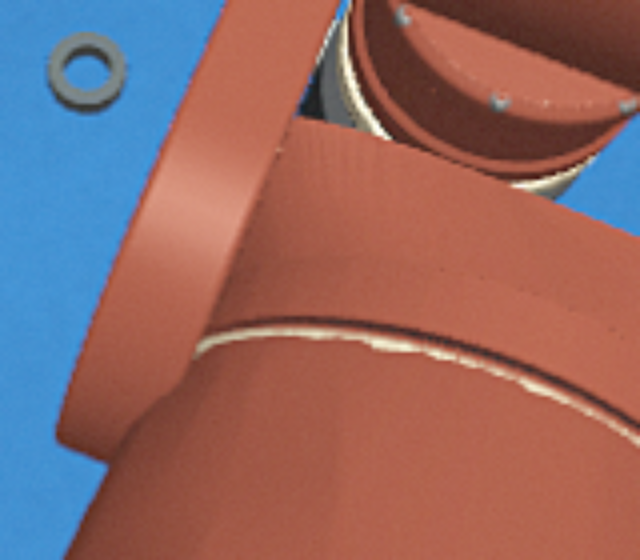

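The bar is held and lifted; in the scene crop it overlaps the thick bar (about (330,370)), and the thin bar stands clear at (525,480). Moving on over the wide hole.

Call:
{"name": "play_rows", "arguments": {
  "motion": [
    [1,[0.003,0.045,0],0],
    [1,[0.005,0.09,0],0],
    [1,[0.008,0.135,0],0],
    [1,[0.011,0.18,0],0],
    [1,[0.013,0.22,0],0]
  ]
}}

```text
time: 5.35
tool_pos: [0.5727, 0.0341, 0.1849]
tool_rot: [0.579, 0.403, 0.581, -0.404]
contact_force: [0.3, -1.1, -3.4]
gripper_width: 0.292
```

Call:
{"name": "play_rows", "arguments": {
  "motion": [
    [1,[0.003,0.04,0],0],
    [1,[0.005,0.08,0],0],
    [1,[0.007,0.115,0],0],
    [1,[0.009,0.138,0],0],
    [1,[0.009,0.144,0],0]
  ]
}}

```text
time: 5.85
tool_pos: [0.5817, 0.1782, 0.1848]
tool_rot: [0.58, 0.402, 0.582, -0.404]
contact_force: [-1.2, 0.3, -4.0]
gripper_width: 0.284
```

Call:
{"name": "play_rows", "arguments": {
  "motion": [
    [1,[0,0,-0.02],0],
    [1,[0,0,-0.05],0],
    [1,[0,0,-0.075],0],
    [1,[0,0,-0.085],0],
    [1,[0,0,-0.085],0]
  ]
}}

```text
time: 6.35
tool_pos: [0.581, 0.175, 0.0991]
tool_rot: [0.579, 0.403, 0.582, -0.406]
contact_force: [-0.2, 0.1, -3.3]
gripper_width: 0.291
```

```bash
python3 - <<'E'
from h import *
from plant import state
s=state();print(s['tool_pos'],s['contact_force'],s['gripper_width'])
t=s['tool_pos']
for c in('scene','top'):
    p,d=cams.grab_frame(c);np.save(f'/tmp/{c}.npy',d);e=p[:,:,::-1];u,v=proj(c,[t])[0].astype(int)
    cr=e[max(v-70,0):v+70,max(u-80,0):u+80];cv2.imwrite(f'pics/g3_{c}.png',cv2.resize(cr,None,fx=4,fy=4))
E
```

```text
[0.58100854 0.17500341 0.09911422] [-0.24407363  0.09209813 -3.34969388] 0.29062793422116834
```

View pics/g3_scene.png

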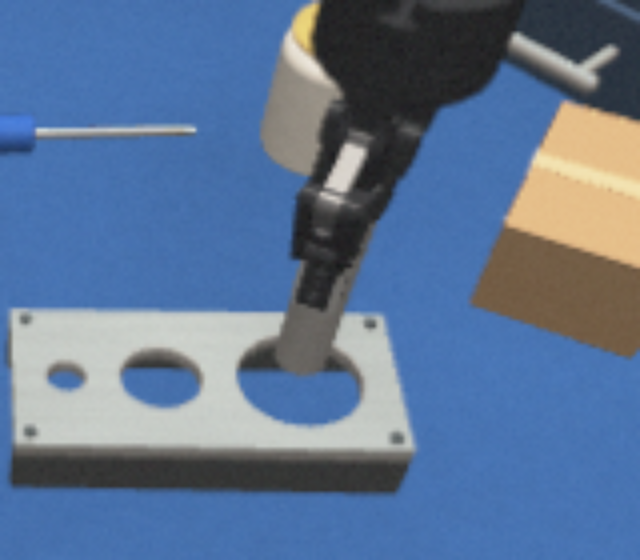

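Foot hangs over the wide hole (crop (305,365); hole centre about (300,380), and the foot is still ~15 mm above the plate). Lowering.

Call:
{"name": "play_rows", "arguments": {
  "motion": [
    [1,[0,0,-0.01],0],
    [1,[0,0,-0.022],0],
    [1,[0,0,-0.034],0],
    [1,[0,0,-0.044],0],
    [1,[0,0,-0.046],0]
  ]
}}

```text
time: 6.95
tool_pos: [0.5815, 0.1757, 0.0537]
tool_rot: [0.579, 0.403, 0.581, -0.405]
contact_force: [-0.8, -0.5, -3.0]
gripper_width: 0.289
```

Call:
{"name": "play_rows", "arguments": {
  "motion": [
    [1,[0,0,0],0],
    [1,[0,0,0],0],
    [1,[0,0,0],0]
  ]
}}

```text
time: 7.25
tool_pos: [0.5837, 0.1761, 0.0571]
tool_rot: [0.581, 0.404, 0.58, -0.404]
contact_force: [-1.3, 0.0, -3.4]
gripper_width: 0.285
```

```bash
python3 - <<'E'
from h import *
from plant import state
s=state();print(s['tool_pos'],s['contact_force'],s['gripper_width'])
t=s['tool_pos']
for c in('scene',):
    p,d=cams.grab_frame(c);e=p[:,:,::-1];u,v=proj(c,[t])[0].astype(int)
    cr=e[max(v-70,0):v+70,max(u-80,0):u+80];cv2.imwrite(f'pics/g4_{c}.png',cv2.resize(cr,None,fx=4,fy=4))
E
```

```text
[0.58372828 0.17607492 0.05707939] [-1.33856521  0.02592417 -3.42773771] 0.28483364936483263
```

View pics/g4_scene.png

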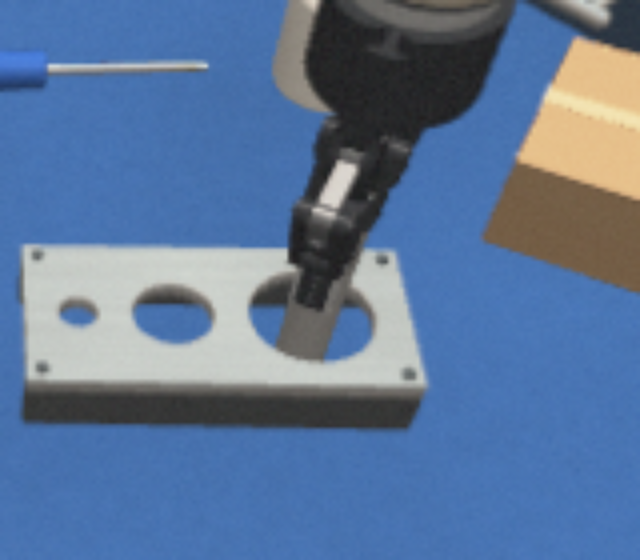

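The bar stands through the wide hole (crop (305,340)), centred, with the foot about 6 mm above the bench and no contact force. Now draw out and go to the middle hole.

Call:
{"name": "play_rows", "arguments": {
  "motion": [
    [1,[0,0,0.01],0],
    [1,[0,0,0.025],0],
    [1,[0,0,0.04],0],
    [1,[0,0,0.055],0],
    [1,[0,0,0.06],0]
  ]
}}

```text
time: 7.8
tool_pos: [0.585, 0.1763, 0.1202]
tool_rot: [0.582, 0.405, 0.579, -0.403]
contact_force: [0.1, 0.0, -3.5]
gripper_width: 0.292
```

Call:
{"name": "play_rows", "arguments": {
  "motion": [
    [1,[0,0,0],0],
    [1,[-0.01,-0.012,0],0],
    [1,[-0.025,-0.029,0],0],
    [1,[-0.04,-0.045,0],0],
    [1,[-0.047,-0.053,0],0]
  ]
}}

```text
time: 8.3
tool_pos: [0.5343, 0.1221, 0.115]
tool_rot: [0.58, 0.403, 0.581, -0.405]
contact_force: [0.8, -0.8, -3.3]
gripper_width: 0.287
```

Call:
{"name": "play_rows", "arguments": {
  "motion": [
    [1,[0,0,0],0],
    [1,[0,0,-0.01],0],
    [1,[0,0,-0.02],0],
    [1,[0,0,-0.02],0],
    [1,[0,0,-0.02],0]
  ]
}}

```text
time: 8.8
tool_pos: [0.5358, 0.1233, 0.0952]
tool_rot: [0.58, 0.403, 0.581, -0.404]
contact_force: [0.7, -1.3, -4.2]
gripper_width: 0.295
```

```bash
python3 - <<'E'
from h import *
from plant import state
s=state();print(s['tool_pos'],s['contact_force'],s['gripper_width'])
t=s['tool_pos']
for c in('scene',):
    p,d=cams.grab_frame(c);e=p[:,:,::-1].copy()
    a=np.linspace(0,6.28,120)
    big=cv2.resize(e,None,fx=4,fy=4)
    for r,z,xy,col in((.013,.046,(.5363,.1227),(0,0,255)),(.021,.034,(.5363,.1227),(0,255,0))):
        q=proj(c,np.c_[xy[0]+r*np.cos(a),xy[1]+r*np.sin(a),z+0*a])*4+1.5
        cv2.polylines(big,[q.astype(np.int32)],True,col,1)
    u,v=proj(c,[t])[0].astype(int)*4
    cv2.imwrite(f'pics/g5_{c}.png',big[max(v-240,0):v+300,max(u-300,0):u+300])
E
```

```text
[0.53575976 0.12326611 0.09523998] [ 0.72441117 -1.31060263 -4.22749575] 0.29459577658110525
```

View pics/g5_scene.png

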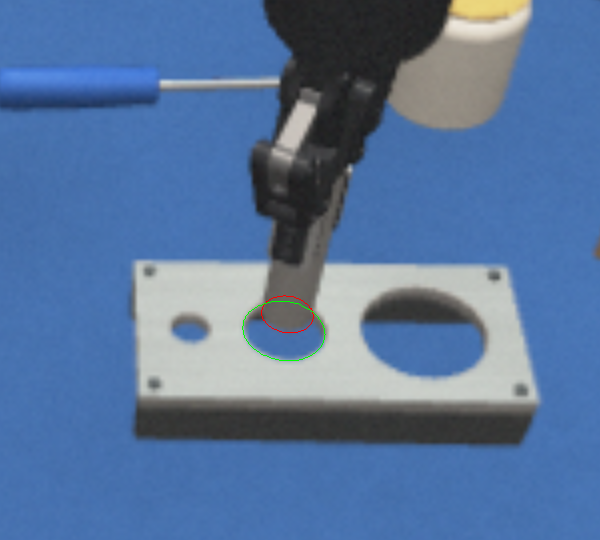

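The green ring (42 mm at the estimated hole) fits the hole; the foot sits about 8 px higher (288,325) than the expected red circle. I'll check it with depth.

```bash
python3 - <<'E'
from h import *
from plant import state
from scipy.optimize import least_squares
p,d=cams.grab_frame('scene');P=cloud('scene',d)
t=state()['tool_pos'];print(t)
m=(np.hypot(P[:,:,0]-.536,P[:,:,1]-.123)<.03)&(P[:,:,2]>.038)&(P[:,:,2]<.085)
for lo in np.arange(.038,.085,.006):
    k=m&(P[:,:,2]>=lo)&(P[:,:,2]<lo+.006);q=P[k]
    if len(q)<8: print(lo,len(q));continue
    f=least_squares(lambda c:np.hypot(q[:,0]-c[0],q[:,1]-c[1])-.013,[.536,.123],loss='soft_l1',f_scale=.002)
    v,u=np.nonzero(k);print(lo.round(3),len(q),f.x.round(4),abs(f.fun).mean().round(4),'uv',u.mean(),v.mean(),u.min(),u.max())
# hole seen from this camera by depth: plate height
m=(np.hypot(P[:,:,0]-.536,P[:,:,1]-.123)<.06)&(abs(P[:,:,2]-.034)<.006);print('plate z',np.median(P[m][:,2]))
E
```

```text
[0.53641592 0.12319668 0.09632476]
0.038 0
0.044 6
0.05 29 [0.5352 0.1228] 0.0006 uv 337.55172413793105 140.20689655172413 332 344
0.056 30 [0.5355 0.1235] 0.0005 uv 336.9 137.63333333333333 332 344
0.062 25 [0.5355 0.1229] 0.0005 uv 338.44 136.0 333 345
0.068 29 [0.5355 0.1231] 0.0006 uv 338.3448275862069 133.55172413793105 333 345
0.074 29 [0.5354 0.1228] 0.0008 uv 338.9310344827586 131.82758620689654 333 345
0.08 26 [0.5355 0.1231] 0.0004 uv 339.5 129.42307692307693 334 346
plate z 0.034220332917400044
```

By depth the bar is vertical at (0.5355, 0.123), within 1.5 mm of the hole centre, which has 8 mm of clearance. Lowering.

Call:
{"name": "play_rows", "arguments": {
  "motion": [
    [1,[0.001,-0.0005,-0.01],0],
    [1,[0.001,-0.0005,-0.02],0],
    [1,[0.001,-0.0005,-0.03],0],
    [1,[0.001,-0.0005,-0.038],0],
    [1,[0.001,-0.0005,-0.042],0]
  ]
}}

```text
time: 9.4
tool_pos: [0.5361, 0.1223, 0.0526]
tool_rot: [0.58, 0.403, 0.581, -0.405]
contact_force: [0.3, -0.5, -3.1]
gripper_width: 0.291
```

Call:
{"name": "play_rows", "arguments": {
  "motion": [
    [1,[0,0,-0.001],0],
    [1,[0,0,-0.002],0],
    [1,[0,0,-0.003],0],
    [1,[0,0,-0.003],0],
    [1,[0,0,-0.003],0]
  ]
}}

```text
time: 9.9
tool_pos: [0.5374, 0.1225, 0.0517]
tool_rot: [0.581, 0.404, 0.58, -0.404]
contact_force: [-0.9, 0.3, -3.3]
gripper_width: 0.291
```

Call:
{"name": "play_rows", "arguments": {
  "motion": [
    [1,[0,0,-0.001],0],
    [1,[0,0,-0.001],0],
    [1,[0,0,-0.001],0]
  ]
}}

```text
time: 10.2
tool_pos: [0.5374, 0.1225, 0.0506]
tool_rot: [0.581, 0.404, 0.58, -0.404]
contact_force: [0.8, -0.5, -3.2]
gripper_width: 0.29
```

Call:
{"name": "play_rows", "arguments": {
  "motion": [
    [1,[0,0,-0.0005],0],
    [1,[0,0,-0.001],0],
    [1,[0,0,-0.001],0]
  ]
}}

```text
time: 10.5
tool_pos: [0.5377, 0.1226, 0.0506]
tool_rot: [0.581, 0.404, 0.58, -0.404]
contact_force: [-2.3, -0.2, 5.3]
gripper_width: 0.29
```

Contact with the bench (force now up +5 N). Releasing.

Call:
{"name": "play_rows", "arguments": {
  "motion": [
    [0.2,[0,0,0],0],
    [0,[0,0,0],0],
    [-0.4,[0,0,0],0],
    [-1,[0,0,0],0],
    [-1,[0,0,0],0]
  ]
}}

```text
time: 11.0
tool_pos: [0.5371, 0.1224, 0.0492]
tool_rot: [0.58, 0.404, 0.58, -0.404]
contact_force: [1.0, -0.2, -0.2]
gripper_width: 0.976
```

Call:
{"name": "play_rows", "arguments": {
  "motion": [
    [-1,[0,0,0],0],
    [-1,[0,0,0],0],
    [-1,[0,0,0],0],
    [-1,[0,0,0],0],
    [-1,[0,0,0],0]
  ]
}}

```text
time: 11.5
tool_pos: [0.5371, 0.1224, 0.0493]
tool_rot: [0.58, 0.404, 0.58, -0.404]
contact_force: [0.5, 0.4, 0.2]
gripper_width: 0.999
```

```bash
python3 - <<'E'
from h import *
from plant import state
s=state();print(s['time'],s['tool_pos'],s['contact_force'],s['gripper_width'])
p,d=cams.grab_frame('scene');u,v=proj('scene',[s['tool_pos']])[0].astype(int)
cv2.imwrite('pics/g6.png',cv2.resize(p[max(v-70,0):v+70,u-80:u+80,::-1],None,fx=4,fy=4))
E
```

```text
11.5 [0.53711842 0.12244471 0.04930615] [0.51959936 0.44493236 0.16734362] 0.9989524599839391
```

View pics/g6.png

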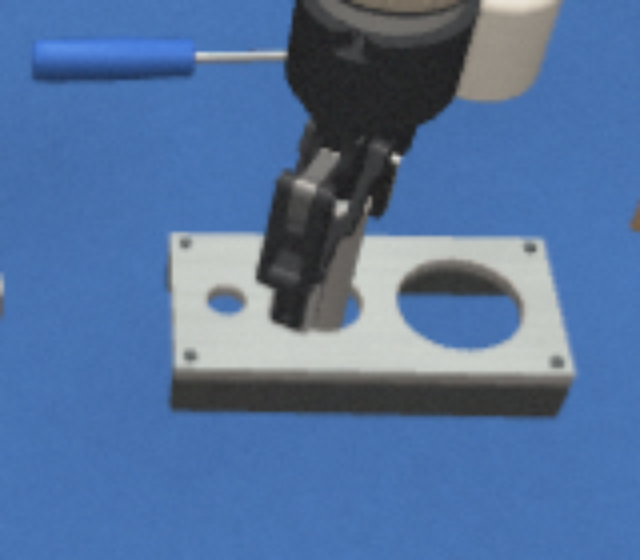

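The jaws are open and the bar stands upright in the middle hole (crop (335,290)). Retracting straight up, then aside for a clear view.

Call:
{"name": "play_rows", "arguments": {
  "motion": [
    [-1,[0,0,0.01],0],
    [-1,[0,0,0.03],0],
    [-1,[0,0,0.06],0],
    [-1,[0,0,0.095],0],
    [-1,[0,0,0.135],0]
  ]
}}

```text
time: 12.05
tool_pos: [0.5364, 0.1224, 0.1854]
tool_rot: [0.58, 0.404, 0.581, -0.404]
contact_force: [1.0, 0.2, 0.4]
gripper_width: 0.997
```

Call:
{"name": "play_rows", "arguments": {
  "motion": [
    [-1,[0,0,0.04],0],
    [-1,[-0.02,0,0.07],0],
    [-1,[-0.05,-0.02,0.08],0],
    [-1,[-0.08,-0.05,0.08],0],
    [-1,[-0.1,-0.08,0.08],0]
  ]
}}

```text
time: 12.55
tool_pos: [0.4359, 0.0421, 0.266]
tool_rot: [0.582, 0.404, 0.58, -0.403]
contact_force: [0.8, -0.8, 0.3]
gripper_width: 0.999
```

Call:
{"name": "play_rows", "arguments": {
  "motion": [
    [-1,[0,-0.04,0],0],
    [-1,[0,-0.08,0],0],
    [-1,[0,-0.12,0],0],
    [-1,[0,-0.15,0],0],
    [-1,[0,-0.15,0],0]
  ]
}}

```text
time: 13.05
tool_pos: [0.4368, -0.1103, 0.2651]
tool_rot: [0.58, 0.405, 0.579, -0.406]
contact_force: [0.4, 0.9, -0.1]
gripper_width: 1.006
```

```bash
python3 - <<'E'
from h import *
from plant import state
s=state();print(s['time'],s['tool_pos'],s['contact_force'],s['gripper_width'])
for c in('scene','top'):
    p,d=cams.grab_frame(c);P=cloud(c,d);cv2.imwrite(f'pics/g7_{c}.png',p[:,:,::-1])
    m=(np.hypot(P[:,:,0]-.536,P[:,:,1]-.123)<.035)&(P[:,:,2]>.1);q=P[m];print(c,len(q),np.median(q,0) if len(q) else '')
E
```

```text
13.05 [ 0.43680854 -0.11033098  0.26510574] [ 0.4069552   0.87770936 -0.14445856] 1.005868609667495
scene 141 [0.54018163 0.11761702 0.10955142]
top 197 [0.53595151 0.11987218 0.10972322]
```

View pics/g7_scene.png

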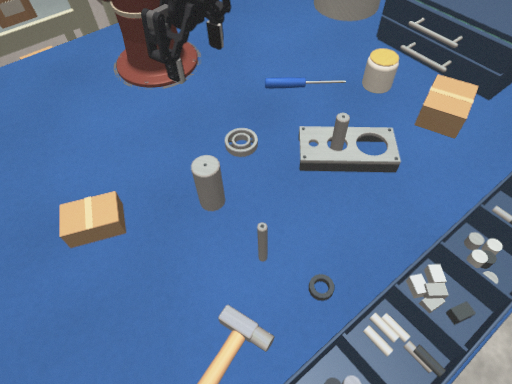

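View pics/g7_top.png

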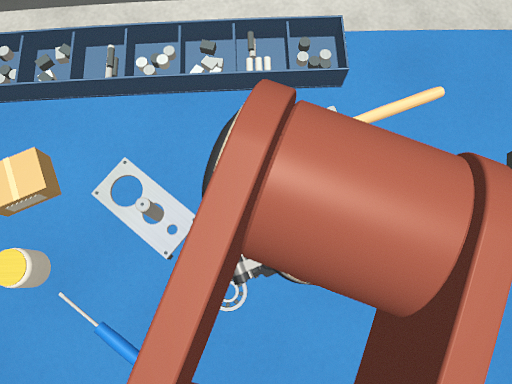

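The bar stands upright in the middle hole in both views (scene (341,131), top (145,205)). Its top is at z = 0.110 m, so its foot is on the bench. The gripper is clear.

```bash
python3 -c "
from plant import workorder,state
print(workorder.job_done(),state()['time'])"
```

```text
the job is handed in; nothing more can be done
the job is handed in; nothing more can be done
```

The 26 mm bar is standing upright on the bench in the 42 mm hole. The gripper has let go and is clear of everything. I handed the job in after about 13 s of the 40 s allowed.

- **Widest hole:** I lowered the bar through the 64 mm hole until its foot was about 6 mm above the bench (worked out from the tool height, limit 20 mm), with no contact force, then drew it fully out.
- **Middle hole:** I lowered it until it touched the bench. The force reading then was about 5 N upwards. I opened the jaws there and retracted straight up.
- **Last checks:** Both cameras show the bar upright in the middle hole with its top at z ≈ 0.110 m, so its foot is on the bench. The other two bars looked undisturbed in the scene view; in the top view the arm hides them.
- **Disagreements:** The two cameras differ by 3 to 4 mm on where the bar's top is. Before the final lowering, the foot looked about 8 enlarged pixels off in the overlay. Depth then put the bar vertical and within 1.5 mm of the hole centre, with 8 mm of clearance. No check failed.

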